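# Unload an air stone from its weighted doweled fixture

### The job

The glue on the air stone has set. Set both weights and then the cover plate aside flat on the black rubber mat, take the air stone out of the fixture and lay it along both saddles of the empty drying stand with the middle of its round bar midway between them. Then lower the cover plate back onto the fixture's two dowel pins until it lies fully home on its shoulders, and stand each weight upright again where it stood on the plate at the start.

Things in the scene. Friction and masses are not known exactly. Their poses are not given: they have to be found in the camera images.
- fixture: Fixed. Dark steel base 180 (x) x 110 (y) x 8 mm; origin: centre of underside, on the table. Black V saddles at y = +-36 mm (20 mm long in y, 36 mm wide, tops 32 mm up) hold the stone along y, axis 27.5 mm up; free for fingers between them. Dowel pins at x = +-74 mm, y = 0: shoulder 18 mm across up to 40 mm above the table (the plate lies on these), then 8 mm across to 52 mm, taper to 60 mm
- cover_plate: Loose aluminium plate 172 (x) x 50 (y) x 8 mm, 0.25 kg; origin: centre of underside; z up. 11 mm through holes at x = +-74 mm, y = 0. Black grip fin in the middle, 34 (x) x 14 (y) mm, top 38 mm above the underside. Starts on the fixture's pins, x along its x, underside 40 mm above the table; either way round fits. Engraved rings at x = +-45 mm, y = 0 mark the weights' seats
- large_weight: Loose upright steel cylinder weight, 36 mm across and 55 mm high with a small knob 18 mm across on top (69 mm in all), about 0.5 kg; origin: centre of its underside. Starts upright on one of the cover plate's two seats
- small_weight: Loose upright steel cylinder weight, 26 mm across and 40 mm high with a small knob 14 mm across on top (54 mm in all), about 0.2 kg; origin: centre of its underside. Starts upright on the other seat
- stone: Loose dark grey air stone, 169 mm long in its y, 85 g: round bar 19 mm across from y = -42 to +84 mm, square collar 20 mm wide to y = -64 mm, thin stem to y = -84 mm. Origin: on its underside as built, 9.5 mm below the axis, so it swings round if the stone rolls. Starts in the fixture's saddles under the cover plate, both ends showing
- stone_centre (a point): Point on the stone's axis at the middle of its round bar (y = +21 mm of the stone), same axes as the stone: the place to grip it, across its 19 mm. Starts within 3 mm of midway between the fixture's saddles
- drying_stand: Fixed stand without pins, empty at the start: aluminium base 50 (x) x 110 (y) x 8 mm, origin at the centre of its underside on the table, with two V saddles like the fixture's at y = +36 and -36 mm; a stone lying in them along y, either way round, has its axis 27.5 mm above the table
- rubber_mat: Fixed black rubber mat 190 (x) x 160 (y) x 3 mm, origin: centre of its underside on the table; its top is 3 mm above the table. It has room for the cover plate lying along x on one half and the two weights on the other

How it is judged:
On the way, in this order (a step that is already met when the one before it is completed fails the run):
1. both weights stand released and upright on the mat (x of large_weight in the frame of rubber_mat between -0.085 and 0.085 m and y of large_weight in the frame of rubber_mat between -0.07 and 0.07 m and z of large_weight in the frame of rubber_mat between -0.001 and 0.006 m and angle between each of large_weight, small_weight's own z axis and vertical below 0.1 rad and linear speed of each of large_weight, small_weight below 0.02 m/s and contact force between the fingers and large_weight below 0.3 N and x of small_weight in the frame of rubber_mat between -0.085 and 0.085 m and y of small_weight in the frame of rubber_mat between -0.07 and 0.07 m and z of small_weight in the frame of rubber_mat between -0.001 and 0.006 m and contact force between the fingers and small_weight below 0.3 N), for 0.2 s.
2. the cover plate lies released and flat on the mat, the weights still there (all of step 1 and x of cover_plate in the frame of rubber_mat between -0.07 and 0.07 m and y of cover_plate in the frame of rubber_mat between -0.07 and 0.07 m and z of cover_plate in the frame of rubber_mat between -0.001 and 0.006 m and angle between cover_plate's own z axis and vertical below 0.1 rad and linear speed of cover_plate below 0.02 m/s and contact force between the fingers and cover_plate below 0.3 N), for 0.2 s.
3. the stone lies released in the drying stand, plate and weights still on the mat (all of step 2 and x of stone_centre in the frame of drying_stand between -0.006 and 0.006 m and y of stone_centre in the frame of drying_stand between -0.013 and 0.013 m and z of stone_centre in the frame of drying_stand between 0.022 and 0.033 m and angle between the y axis of stone and the y axis of drying_stand, either way round below 0.12 rad and linear speed of stone below 0.02 m/s and contact force between the fingers and stone below 0.3 N), for 0.2 s.
4. the cover plate lies home on its dowel pins, the stone still in the stand (z of cover_plate in the frame of fixture between 0.037 and 0.0425 m and horizontal distance between cover_plate and fixture below 0.004 m and angle between the x axis of cover_plate and the x axis of fixture, either way round below 0.06 rad and angle between cover_plate's own z axis and vertical below 0.04 rad and linear speed of each of cover_plate, stone below 0.02 m/s and contact force between the fingers and cover_plate below 0.3 N and x of stone_centre in the frame of drying_stand between -0.006 and 0.006 m and y of stone_centre in the frame of drying_stand between -0.013 and 0.013 m and z of stone_centre in the frame of drying_stand between 0.022 and 0.033 m and angle between the y axis of stone and the y axis of drying_stand, either way round below 0.12 rad and contact force between the fingers and stone below 0.3 N), for 0.2 s.
At the end, for the whole second after the job is handed in: Stone in the drying stand's saddles (bar middle within 13 mm lengthwise, 6 mm sideways); plate home on both pin shoulders (2.5 mm in height, 4 mm sideways, level); both weights upright on it, each within 12 mm of its starting place; all released and at rest (all of step 4 and distance of each of large_weight, small_weight from where it was at the start of the episode below 0.012 m and angle between each of large_weight, small_weight's own z axis and vertical below 0.08 rad and linear speed of each of large_weight, small_weight below 0.02 m/s and contact force between the fingers and large_weight below 0.3 N and contact force between the fingers and small_weight below 0.3 N); the robot touches nothing.
It also fails if it takes over 131 s, if anything falls off the work surface, if the arm or the gripper's body presses on something with over 40 N, if the wrist force passes 120 N, or if a joint passes its speed limit or range.

### The arm

A 6-joint arm with a two-finger parallel gripper is mounted at the origin on a cart in front of the work surface, level with it; the furniture and walls round the work are solid. World frame = base frame: x ahead of the robot, y to its left, z up, the work surface at z = 0. Lengths are in m, angles in rad, forces in N, time in s.
With the tool pointing down it reaches from about 0.25 to 0.775 m from the base axis. Payload 4 kg.
Tool frame: the origin (TCP) lies midway between the tips of the shut fingers; the grasp point (between the pads) lies 19 mm behind it (robot.hold_point_z is the distance from the TCP to the grasp point, in m); z points along the fingers, y is the line along which they close (so a half turn about z gives the same grasp; the last joint's range is limited). The gripper opens to 94 mm and grips with 3 to 60 N. Pads are 16 mm wide; open, the fingers measure 119 mm over their backs; the gripper's body (75 mm by 177 mm) begins 78 mm behind the grasp point.
Start: joints at [-1.45, 0.087, 1.371, -0, 1.684, -0.103], TCP at [0.122, -0.536, 0.206] pointing down, gripper open.
Joint ranges: [-3.1, 3.1], [-0.76, 2.03], [0.27, 2.55], [-1.08, 4.22], [0.17, 2.65], [-2.57, 2.57]. Speed limits (rad/s): [2.79, 2.79, 3.14, 3.14, 3.14, 3.14].

### API

Orientations are given as [roll, pitch, yaw] about the fixed x, y, z axes, in that order (R = Rz(yaw) Ry(pitch) Rx(roll)).
In Python, from bench import readout, imaging, robot gives the robot as it stands.
- The arm moves only by the tool carry_out, never from a script. Its argument "motion" is text: rows parted by semicolons, each of 7 numbers parted by spaces: the shift along the tool's x, y, z each as a share of 200 mm, from -1 to 1, then the turn, a rotation vector about the tool's x, y, z each as a share of 120 degrees, from -1 to 1, then the opening, from 0 (shut) to 1 (fully open). A call has 1 to 12 rows; each row shifts and turns the commanded pose from where the row before left it, along the tool's axes as they then stand; what a row does not reach is not made up. A row lasts 1/8 s, in which the tool goes at most 62.5 mm and 10.7 degrees, less where a joint would pass 70% of its speed; a pose out of reach is approached as far as the arm can. A call with a number of a shift or a turn outside -1 to 1 is refused whole. A call with a gripper value outside its range is refused whole. The fingers move at their own pace and stop on an object; the grip force is fixed at half the most. Time passes only in rows, so rows that do not move let the fingers close. It gives the time, the measured TCP pose, the force, the opening and the grip force at its end, in the units of the state.
- readout.get_obs(): the state, without advancing time (a new reading comes with each control period).
- imaging.snapshot(name): name is "scene" or "side" or "wrist"; returns a dict with "pixels" (420x560x3 uint8, red, green, blue), "fx", "fy", "cx", "cy" (pixels), "dist_coeffs" ([k1, k2, p1, p2, k3] as OpenCV has them; the pictures are not rectified), "R" (3x3) and "t" (3): a world point X has camera coordinates R X + t. Camera axes: x right, y down, z forward; pixel columns grow to the right and rows downward; lengths in m; the calibration is good to about 2 mm. A picture is of the moment at which its call begins. There is no depth.
- robot.close_job(): hands the job in; it is judged then, once.
The state is a dict: "time": time; "joint_positions": joint angles; "qvel": joint speeds; "joint_torque": joint torques, N m; "tool_pos": TCP position; "ee_rot": TCP orientation; "wrist_force": force on the tool from outside, world axes, zero at the start; "wrist_torque": the same for the moment, N m; "width": finger opening in m; "finger_force": force on a finger pad.
Only numpy, scipy, OpenCV 4.12 (cv2) and the standard library are available. Lean on these libraries where they do the work, as an engineer would, in place of code of your own. Each camera call takes 0.05 s, during which the arm holds its last target. There are 200 camera calls.

## Working session

There is one attempt and no reset: what is moved stays moved. The work goes in short steps, Python scripts to look and compute and a tool call to move; the robot and the scene stay as the last step left them, time stands still between calls to the robot, and variables do not carry over. Pictures are saved under pics/ and viewed, at most 14 in all, crops included, and the job is handed in when it is done.

Besides the shell and the picture viewer there is one more tool, called after ">>>" as name(argument=value, ...) on one line, values as JSON. carry_out: Moves the arm, as the interface text tells. Its arguments: {"type":"object","properties":{"motion":{"type":"string"}},"required":["motion"]}

```bash
mkdir -p pics; ls
cat > h.py <<'E'
import cv2, numpy as np, sys
from bench import readout, imaging, robot
def snap(n,f=None):
    s=imaging.snapshot(n)
    if f: cv2.imwrite('pics/'+f,s['pixels'][:,:,::-1])
    s['K']=np.array([[s['fx'],0,s['cx']],[0,s['fy'],s['cy']],[0,0,1.]])
    for k in('R','t','dist_coeffs'): s[k]=np.array(s[k],float)
    return s
def ray(s,uv):
    p=cv2.undistortPoints(np.array(uv,float).reshape(-1,1,2),s['K'],s['dist_coeffs']).reshape(-1,2)
    d=np.c_[p,np.ones(len(p))]@s['R']; return -s['R'].T@s['t'],d
def onz(s,uv,z):
    c,d=ray(s,uv); return c+d*((z-c[2])/d[:,2])[:,None]
def proj(s,X):
    return cv2.projectPoints(np.array(X,float).reshape(-1,3),cv2.Rodrigues(s['R'])[0],s['t'],s['K'],s['dist_coeffs'])[0].reshape(-1,2)
E
python3 - <<'E'
from h import *
for n in('scene','side','wrist'):
    s=snap(n,n+'0.png'); print(n,(-s['R'].T@s['t']).round(3),s['fx'])
print(readout.get_obs(), robot.hold_point_z)
E
```

```text
pics
scene [0.173 0.409 0.761] 512.6965756293248
side [ 0.376 -0.755  0.475] 536.5261038570582
wrist [ 0.203 -0.518  0.384] 324.4753745267539
{'time': 0.15, 'joint_positions': array([-1.45010715e+00,  8.78081036e-02,  1.37190595e+00, -3.72288630e-05,
        1.68359653e+00, -1.03128789e-01]), 'qvel': array([ 0.00095348, -0.00303479, -0.00315388,  0.00022277,  0.0009725 ,
        0.00178195]), 'joint_torque': array([ 9.03703567e-04, -3.40643334e+01, -3.02793467e+01,  7.19083054e-02,
        3.05474445e-02, -1.20761274e-04]), 'tool_pos': array([ 0.12199075, -0.53586611,  0.20456113]), 'ee_rot': array([-3.13988004e+00, -1.40051180e-04,  2.23813689e-01]), 'wrist_force': array([-0.58598936, -1.0156345 , -0.04872317]), 'wrist_torque': array([0.01964716, 0.01039403, 0.0301888 ]), 'finger_force': 0.0, 'width': 0.09400677067284571} 0.0188
```

View pics/scene0.png

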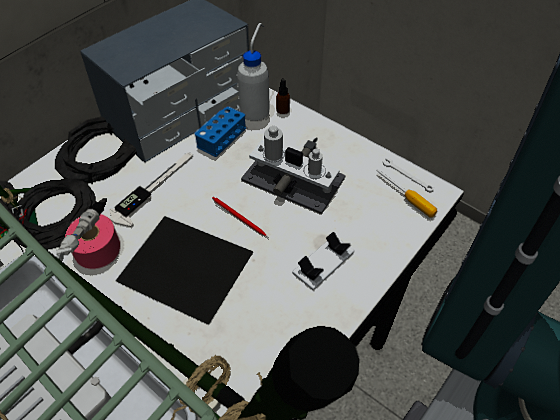

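View pics/side0.png

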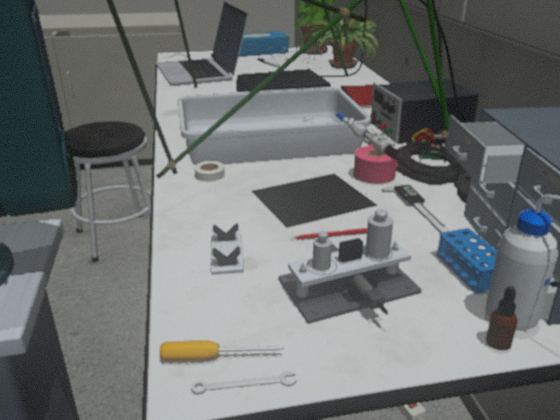

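Scene view: mat with corners near (172,217),(252,255),(209,322),(117,280); fixture near (293,175), big weight at (273,145), small one at (316,162), and the stand near (323,262). The side view shows the same things, with the stone's stem sticking out near (370,290).

Run:
```python
import cv2
a=cv2.imread('pics/scene0.png')[115:295,225:365]; b=cv2.imread('pics/side0.png')[200:320,200:430]
cv2.imwrite('pics/sceneC.png',cv2.resize(a,None,fx=3.3,fy=3.3,interpolation=cv2.INTER_CUBIC))
cv2.imwrite('pics/sideC.png',cv2.resize(b,None,fx=3.4,fy=3.4,interpolation=cv2.INTER_CUBIC))
from h import *
s=snap('scene')
g=cv2.cvtColor(s['pixels'],cv2.COLOR_RGB2GRAY)
m=(g<50).astype(np.uint8); m[:, :100]=0
n,l,st,c=cv2.connectedComponentsWithStats(m)
k=l[270,185]; print(st[k])
mm=cv2.morphologyEx((l==k).astype(np.uint8),cv2.MORPH_OPEN,np.ones((5,5)))
cn=max(cv2.findContours(mm,0,2)[0],key=cv2.contourArea)
q=cv2.approxPolyDP(cn,8,True).reshape(-1,2); print(q)
P=onz(s,q,0.003); print(P.round(4), np.linalg.norm(P-np.roll(P,1,0),axis=1), P.mean(0))
s2=snap('side')
g=cv2.cvtColor(s2['pixels'],cv2.COLOR_RGB2GRAY)
m=(g<60).astype(np.uint8)
n,l,st,c=cv2.connectedComponentsWithStats(m)
k=l[197,315];mm=cv2.morphologyEx((l==k).astype(np.uint8),cv2.MORPH_OPEN,np.ones((5,5)))
cn=max(cv2.findContours(mm,0,2)[0],key=cv2.contourArea)
q=cv2.approxPolyDP(cn,8,True).reshape(-1,2); print(q)
P=onz(s2,q,0.003); print(P.round(4), np.linalg.norm(P-np.roll(P,1,0),axis=1), P.mean(0))
```

```text
[ 116  217  137  107 8126]
[[163 218]
 [118 282]
 [209 322]
 [250 250]]
[[0.7197 0.0919 0.003 ]
 [0.6762 0.2393 0.003 ]
 [0.5014 0.1908 0.003 ]
 [0.5441 0.0412 0.003 ]] [0.18274615 0.15365856 0.18146346 0.15554823] [0.61037479 0.14082123 0.003     ]Traceback (most recent call last):
  File "<stdin>", line 20, in <module>
ValueError: max() iterable argument is empty
```

View pics/sceneC.png

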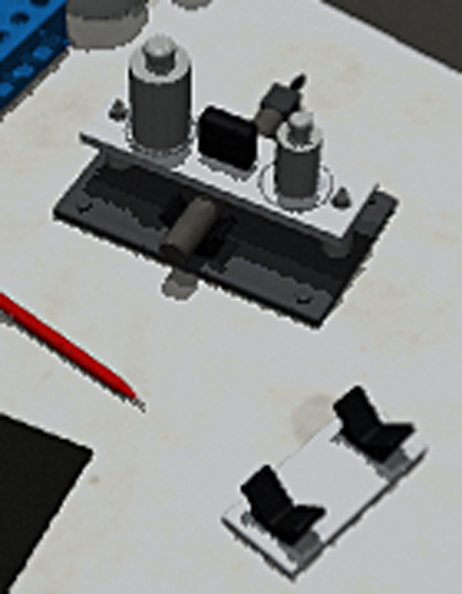

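View pics/sideC.png

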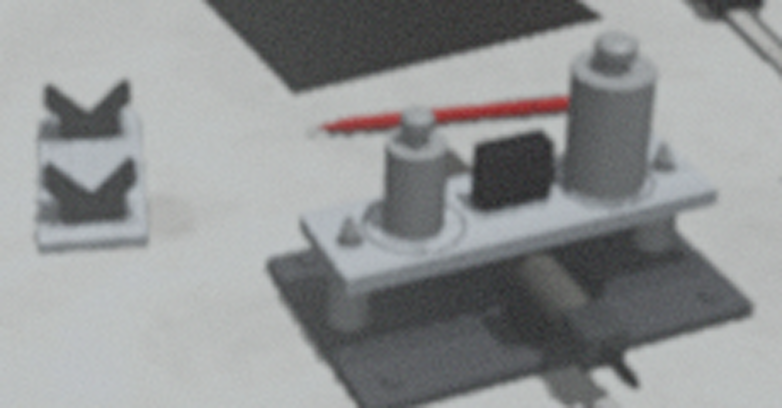

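Crop findings (scene crop): knob tops (159,43) and (302,118), pin tips (118,103) and (341,192), fixture base corners (55,212),(320,326),(398,200), stand corners (222,518),(293,575),(427,450). Side crop: knobs (617,42),(419,117), pin tips (663,146),(348,220). The stem points toward the side camera.

```bash
cat > m.py <<'E'
from h import *
s=snap('scene'); d=snap('side')
S=lambda p:(np.array(p,float)+.5)/3.3-.5+[225,115]
D=lambda p:(np.array(p,float)+.5)/3.4-.5+[200,200]
for n,a,b,z in [('Lknob',(159,43),(617,42),.117),('Sknob',(302,116),(419,115),.102),('pinL',(118,100),(663,144),.060),('pinS',(341,190),(348,218),.060)]:
    print(n,onz(s,S(a),z)[0,:2].round(4),onz(d,D(b),z)[0,:2].round(4))
    c1,r1=ray(s,S(a));c2,r2=ray(d,D(b))
    A=np.c_[r1[0],-r2[0]];k=np.linalg.lstsq(A,c2-c1,rcond=None)[0]
    print('   tri',((c1+k[0]*r1[0]+c2+k[1]*r2[0])/2).round(4))
F=onz(s,S([(55,212),(320,326),(398,200)]),.008);print('fix scene',F[:,:2].round(4),np.linalg.norm(np.diff(F,axis=0),axis=1),(F[0]+F[2])/2)
F=onz(d,D([(268,262),(750,308)]),.008);print('fix side diag',F[:,:2].round(4),F.mean(0))
F=onz(s,S([(222,518),(293,575),(427,450)]),.008);print('stand',F[:,:2].round(4),np.linalg.norm(np.diff(F,axis=0),axis=1),(F[0]+F[2])/2)
F=onz(d,D([(38,243),(148,243),(143,118),(38,118)]),.008)
print('stand side top face?',F[:,:2].round(4))
F=onz(d,D([(38,237),(146,234)]),.008);print(F.round(4))
q=[(163,218),(118,282),(209,322),(250,250)]
M=onz(d,[(252,195),(295,221),(374,205),(327,176)],.003);print('mat side',M[:,:2].round(4),np.linalg.norm(M-np.roll(M,1,0),axis=1),M.mean(0))
M=onz(s,[(172,217),(117,280),(209,322),(252,255)],.003);print('mat scene',M[:,:2].round(4),np.linalg.norm(M-np.roll(M,1,0),axis=1),M.mean(0))
E
python3 m.py
```

```text
Lknob [ 0.6383 -0.1366] [ 0.6359 -0.1391]
   tri [ 0.6377 -0.1368  0.1162]
Sknob [ 0.5493 -0.1536] [ 0.5485 -0.1548]
   tri [ 0.5491 -0.1538  0.1016]
pinL [ 0.6659 -0.1307] [ 0.6643 -0.1318]
   tri [ 0.6654 -0.1307  0.0596]
pinS [ 0.5203 -0.1556] [ 0.519  -0.1595]
   tri [ 0.5203 -0.1567  0.0584]
fix scene [[ 0.6684 -0.0733]
 [ 0.493  -0.1041]
 [ 0.5145 -0.2129]] [0.17815262 0.11092133] [ 0.59144645 -0.14308894  0.008     ]
fix side diag [[ 0.495  -0.111 ]
 [ 0.6872 -0.1841]] [ 0.59111998 -0.1475391   0.008     ]
stand [[ 0.456   0.0315]
 [ 0.4066  0.0352]
 [ 0.3973 -0.0721]] [0.04956572 0.10779392] [ 0.42666961 -0.02032185  0.008     ]
stand side top face? [[ 0.3978 -0.0761]
 [ 0.4455 -0.086 ]
 [ 0.4571  0.0213]
 [ 0.4062  0.0319]]
[[ 0.3981 -0.0714  0.008 ]
 [ 0.4456 -0.0789  0.008 ]]
mat side [[0.4967 0.1733]
 [0.5568 0.0562]
 [0.7151 0.0855]
 [0.6632 0.2287]] [0.1754543  0.13168723 0.16102658 0.15235942] [0.60794707 0.13595012 0.003     ]
mat scene [[0.7082 0.0793]
 [0.6808 0.2378]
 [0.5014 0.1908]
 [0.5343 0.047 ]] [0.17684596 0.16093779 0.18545516 0.14747236] [0.60614762 0.13873549 0.003     ]
```

Run:
```python
from h import *
s=snap('scene'); d=snap('side')
def tri(a,b):
    c1,r1=ray(s,a);c2,r2=ray(d,b);k=np.linalg.lstsq(np.c_[r1[0],-r2[0]],c2-c1,rcond=None)[0]
    return ((c1+k[0]*r1[0]+c2+k[1]*r2[0])/2).round(3)
print('cap',tri((252,54),(534,217)))
print('bottle base',onz(s,[(240,118),(256,131),(270,122)],0)[:,:2].round(3))
print('brown base',onz(s,[(283,114)],0)[:,:2].round(3))
print('rack',onz(s,[(196,145),(212,152),(245,132)],0)[:,:2].round(3))
print('drawer bottom',onz(s,[(143,158),(235,115)],0)[:,:2].round(3))
R=readout.get_obs(); 
# pick list: TCP targets
def rz(a): return np.array([[np.cos(a),-np.sin(a)],[np.sin(a),np.cos(a)]])
fc=np.array([.592,-.1443]);fy=.177;mc=np.array([.610,.1403]);my=.275
print('mat pts', [(p,(mc+rz(my)@np.array(p)).round(4)) for p in [(-.045,-.04),(.045,-.04),(0,.04),(.05,.045),(-.05,.045),(0,-.04)]])
print('seats',fc+rz(fy)@[.045,0],fc+rz(fy)@[-.045,0])
```

```text
cap [ 0.788 -0.251  0.154]
bottle base [[ 0.801 -0.214]
 [ 0.744 -0.204]
 [ 0.74  -0.246]]
brown base [[ 0.735 -0.286]]
rack [[ 0.815 -0.09 ]
 [ 0.773 -0.096]
 [ 0.761 -0.186]]
drawer bottom [[ 0.875  0.009]
 [ 0.817 -0.214]]
mat pts [((-0.045, -0.04), array([0.5776, 0.0896])), ((0.045, -0.04), array([0.6642, 0.114 ])), ((0, 0.04), array([0.5991, 0.1788])), ((0.05, 0.045), array([0.6459, 0.1972])), ((-0.05, 0.045), array([0.5497, 0.17  ])), ((0, -0.04), array([0.6209, 0.1018]))]
seats [ 0.63629694 -0.13637652] [ 0.54770306 -0.15222348]
```

```bash
cat >> h.py <<'E'
def wrap(a): return (a+np.pi)%(2*np.pi)-np.pi
def go(*wps):
    """print rows for waypoints (x,y,z,yaw): turn in place first, then shift"""
    o=readout.get_obs(); p=np.array(o['tool_pos']); yw=o['ee_rot'][2]
    print('now',p.round(4),o['ee_rot'].round(4),'w',round(o['width'],4),'t',round(o['time'],2),'F',o['wrist_force'].round(1))
    for x,y,z,a in wps:
        t=-wrap(a-yw)/np.deg2rad(120); n=int(np.ceil(abs(t)/.085)); 
        if n: print(f'  turn z {t:.4f} -> {n} x {t/n:.4f}')
        yw=a; v=np.array([x,y,z])-p; c,s=np.cos(a),np.sin(a)
        u=np.array([c*v[0]+s*v[1], s*v[0]-c*v[1], -v[2]])/.2
        n=max(1,int(np.ceil(np.linalg.norm(u)/.25))); print('  shift',u.round(3),'->',n,'x',(u/n).round(3)); p=np.array([x,y,z])
E
python3 - <<'E'
from h import *
go((.637,-.1368,.2,.177),(.637,-.1368,.062,.177))
E
```

```text
now [ 0.1221 -0.5363  0.2054] [-3.1415  0.      0.2239] w 0.0941 t 0.45 F [ 0.7 -0.6  0.7]
  turn z 0.0224 -> 1 x 0.0224
  shift [ 2.886 -1.513  0.027] -> 14 x [ 0.206 -0.108  0.002]
  shift [0.   0.   0.69] -> 3 x [0.   0.   0.23]
```

>>> carry_out(motion="0 0 0 0 0 0.0224 1; 0.2 -0.1 0 0 0 0 1; 0.22 -0.12 0 0 0 0 1; 0.22 -0.12 0 0 0 0 1; 0.22 -0.12 0 0 0 0 1; 0.22 -0.12 0 0 0 0 1; 0.22 -0.12 0 0 0 0 1; 0.22 -0.12 0 0 0 0 1; 0.22 -0.12 0 0 0 0 1; 0.22 -0.12 0 0 0 0 1; 0.22 -0.12 0 0 0 0 1; 0.22 -0.12 0 0 0 0 1")

```text
time: 1.95
tool_pos: [0.55, -0.1947, 0.2056]
ee_rot: [3.141, -0.0, 0.177]
wrist_force: [0.5, -0.6, -0.2]
width: 0.0944
finger_force: 0.0
```

Run:
```python
from h import *
go((.637,-.1368,.2,.177),(.637,-.1368,.062,.177))
```

```text
now [ 0.55   -0.1947  0.2056] [ 3.141e+00 -3.000e-04  1.769e-01] w 0.0944 t 1.95 F [ 0.5 -0.6 -0.2]
  turn z -0.0000 -> 1 x -0.0000
  shift [ 0.479 -0.209  0.028] -> 3 x [ 0.16  -0.07   0.009]
  shift [0.   0.   0.69] -> 3 x [0.   0.   0.23]
```

>>> carry_out(motion="0.16 -0.07 0 0 0 0 1; 0.16 -0.07 0 0 0 0 1; 0.16 -0.07 0.03 0 0 0 1; 0 0 0.23 0 0 0 1; 0 0 0.23 0 0 0 1; 0 0 0.23 0 0 0 1; 0 0 0 0 0 0 1; 0 0 0 0 0 0 0; 0 0 0 0 0 0 0; 0 0 0 0 0 0 0; 0 0 0 0 0 0 0; 0 0 0 0 0 0 0")

```text
time: 3.45
tool_pos: [0.6361, -0.1377, 0.0618]
ee_rot: [3.141, -0.0, 0.177]
wrist_force: [0.1, -0.4, 0.1]
width: 0.0475
finger_force: 0.0
```

Run:
```python
from h import *
go((.637,-.1368,.12,.177),(.6452,.1985,.12,.275),(.6452,.1985,.018,.275))
```

```text
now [ 0.6361 -0.1377  0.0618] [ 3.1412e+00 -5.0000e-04  1.7690e-01] w 0.0475 t 3.45 F [ 0.1 -0.4  0.1]
  turn z -0.0000 -> 1 x -0.0000
  shift [ 0.005 -0.004 -0.291] -> 2 x [ 0.003 -0.002 -0.145]
  turn z -0.0468 -> 1 x -0.0468
  shift [ 0.495 -1.602 -0.   ] -> 7 x [ 0.071 -0.229 -0.   ]
  shift [0.   0.   0.51] -> 3 x [0.   0.   0.17]
```

>>> carry_out(motion="0 0 0 0 0 0 0; 0 0 0 0 0 0 0; 0 0 0 0 0 0 0; 0 0 -0.1 0 0 0 0; 0 0 -0.2 0 0 0 0; 0 0 0 0 0 -0.0468 0; 0.07 -0.22 0 0 0 0 0; 0.07 -0.23 0 0 0 0 0; 0.07 -0.23 0 0 0 0 0; 0.07 -0.23 0 0 0 0 0; 0.07 -0.23 0 0 0 0 0; 0.07 -0.23 0 0 0 0 0")

```text
time: 4.95
tool_pos: [0.6424, 0.1494, 0.1211]
ee_rot: [3.14, 0.001, 0.274]
wrist_force: [0.8, -1.1, -5.3]
width: 0.0355
finger_force: 29.9
```

Run:
```python
from h import *
o=readout.get_obs();print(o['finger_force'])
go((.6452,.1985,.12,.275),(.6452,.1985,.0175,.275))
```

```text
29.926140904426575
now [0.6424 0.1494 0.1211] [3.1399e+00 7.0000e-04 2.7420e-01] w 0.0355 t 4.95 F [ 0.8 -1.1 -5.3]
  turn z -0.0004 -> 1 x -0.0004
  shift [ 0.08  -0.233  0.006] -> 1 x [ 0.08  -0.233  0.006]
  shift [0.    0.    0.512] -> 3 x [0.    0.    0.171]
```

>>> carry_out(motion="0.08 -0.23 0 0 0 0 0; 0 0 0 0 0 0 0; 0 0 0.2 0 0 0 0; 0 0 0.2 0 0 0 0; 0 0 0.06 0 0 0 0; 0 0 0.03 0 0 0 0; 0 0 0.02 0 0 0 0; 0 0 0 0 0 0 0")

```text
time: 5.95
tool_pos: [0.6463, 0.1975, 0.021]
ee_rot: [3.141, -0.002, 0.275]
wrist_force: [-0.1, -0.3, -5.5]
width: 0.0356
finger_force: 29.9
```

>>> carry_out(motion="0 0 0.012 0 0 0 0; 0 0 0.006 0 0 0 0; 0 0 0 0 0 0 0; 0 0 0 0 0 0 0")

```text
time: 6.45
tool_pos: [0.6457, 0.1976, 0.0167]
ee_rot: [3.141, -0.001, 0.275]
wrist_force: [-0.9, 0.3, -2.3]
width: 0.0354
finger_force: 29.9
```

>>> carry_out(motion="0 0 0 0 0 0 0.7; 0 0 0 0 0 0 0.7; 0 0 0 0 0 0 0.7; 0 0 0 0 0 0 0.7; 0 0 -0.1 0 0 0 0.7; 0 0 -0.2 0 0 0 0.7; 0 0 -0.26 0 0 0 0.7; 0 0 0 0 0 0 0.7")

```text
time: 7.45
tool_pos: [0.6491, 0.1983, 0.1368]
ee_rot: [3.141, -0.015, 0.275]
wrist_force: [0.0, -0.1, -0.6]
width: 0.0658
finger_force: 0.0
```

Run:
```python
from h import *
go((.5488,-.1542,.13,.177),(.5488,-.1542,.058,.177))
```

```text
now [0.6491 0.1983 0.1368] [ 3.1406 -0.0147  0.275 ] w 0.0658 t 7.45 F [ 0.  -0.1 -0.6]
  turn z 0.0468 -> 1 x 0.0468
  shift [-0.804  1.647  0.034] -> 8 x [-0.101  0.206  0.004]
  shift [0.   0.   0.36] -> 2 x [0.   0.   0.18]
```

>>> carry_out(motion="0 0 0 0 0 0.0468 0.7; -0.1 0.2 0 0 0 0 0.7; -0.1 0.2 0 0 0 0 0.7; -0.1 0.2 0 0 0 0 0.7; -0.1 0.21 0 0 0 0 0.7; -0.1 0.21 0 0 0 0 0.7; -0.1 0.21 0 0 0 0 0.7; -0.1 0.21 0 0 0 0 0.7; -0.1 0.2 0.03 0 0 0 0.7; 0 0 0 0 0 0 0.7")

```text
time: 8.7
tool_pos: [0.5441, -0.1561, 0.1213]
ee_rot: [-3.142, 0.001, 0.172]
wrist_force: [0.8, -0.2, 0.1]
width: 0.0659
finger_force: 0.0
```

Run:
```python
from h import *
print(readout.get_obs()['joint_positions'].round(3))
go((.5488,-.1542,.13,.177),(.5488,-.1542,.058,.177))
snap('wrist','w1.png')
```

```text
[-3.790e-01  1.550e-01  1.463e+00 -1.000e-03  1.525e+00  1.020e+00]
now [ 0.5441 -0.1561  0.1213] [-3.1415e+00  1.5000e-03  1.7220e-01] w 0.0659 t 8.7 F [ 0.8 -0.2  0.1]
  turn z -0.0023 -> 1 x -0.0023
  shift [ 0.025 -0.005 -0.044] -> 1 x [ 0.025 -0.005 -0.044]
  shift [0.   0.   0.36] -> 2 x [0.   0.   0.18]
```

View pics/w1.png

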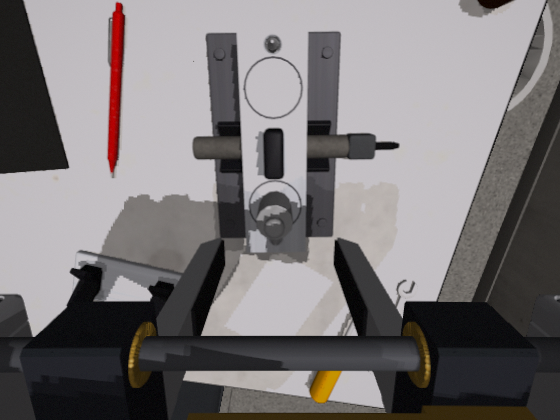

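Wrist view: seat rings at (273,87) and (274,202), fin (273,153), far pin (273,43), small weight at (275,220) between the open fingers — use it to refine the fixture pose.

Run:
```python
from h import *
w=snap('wrist')
for n,p,z in [('ringL',(273,87.5),.048),('pin',(273,43),.06),('fin top',(273.5,143),.078),('knob',(275,229),.102)]:
    print(n,onz(w,p,z)[0,:2].round(4))
F=onz(w,[(207,34),(340,33),(217,237),(332,236)],.008);print(F[:,:2].round(4))
```

```text
ringL [ 0.6392 -0.1339]
pin [ 0.6663 -0.1295]
fin top [ 0.6029 -0.141 ]
knob [ 0.5507 -0.1513]
[[ 0.672  -0.0733]
 [ 0.6914 -0.1794]
 [ 0.4968 -0.1021]
 [ 0.5172 -0.212 ]]
```

>>> carry_out(motion="0.02 -0.005 0 0 0 -0.0023 0.7; 0 0 0.16 0 0 0 0.7; 0 0 0.15 0 0 0 0.7; 0 0 0 0 0 0 0.7; 0 0 0 0 0 0 0; 0 0 0 0 0 0 0; 0 0 0 0 0 0 0; 0 0 0 0 0 0 0; 0 0 0 0 0 0 0; 0 0 0 0 0 0 0")

```text
time: 10.05
tool_pos: [0.5495, -0.152, 0.0604]
ee_rot: [3.141, -0.001, 0.182]
wrist_force: [-0.1, -0.6, 2.3]
width: 0.0252
finger_force: 30.0
```

Run:
```python
from h import *
o=readout.get_obs();print(o['finger_force'])
go((.5488,-.1542,.14,.177),(.5505,.1702,.14,.275),(.5505,.1702,.02,.275))
```

```text
30.00068485736847
now [ 0.5495 -0.152   0.0604] [ 3.1412e+00 -7.0000e-04  1.8160e-01] w 0.0252 t 10.05 F [-0.1 -0.6  2.3]
  turn z 0.0022 -> 1 x 0.0022
  shift [-0.005  0.01  -0.398] -> 2 x [-0.003  0.005 -0.199]
  turn z -0.0468 -> 1 x -0.0468
  shift [ 0.449 -1.559 -0.   ] -> 7 x [ 0.064 -0.223 -0.   ]
  shift [0.  0.  0.6] -> 3 x [0.  0.  0.2]
```

>>> carry_out(motion="0 0 -0.1 0 0 0 0; 0 0 -0.15 0 0 0 0; 0 0 -0.15 0 0 0 0; 0 0 0 0 0 -0.044 0; 0.06 -0.22 0 0 0 0 0; 0.06 -0.22 0 0 0 0 0; 0.06 -0.22 0 0 0 0 0; 0.07 -0.22 0 0 0 0 0; 0.07 -0.22 0 0 0 0 0; 0.06 -0.22 0 0 0 0 0; 0.06 -0.22 0 0 0 0 0; 0 0 0 0 0 0 0")

```text
time: 11.55
tool_pos: [0.5497, 0.1713, 0.1387]
ee_rot: [-3.141, 0.002, 0.279]
wrist_force: [-0.3, -0.0, -1.9]
width: 0.0256
finger_force: 30.0
```

Run:
```python
from h import *
o=readout.get_obs();print(o['finger_force'])
go((.5505,.1702,.0165,.275))
```

```text
29.999647736549377
now [0.5497 0.1713 0.1387] [-3.1407e+00  1.9000e-03  2.7850e-01] w 0.0256 t 11.55 F [-0.3 -0.  -1.9]
  turn z 0.0017 -> 1 x 0.0017
  shift [0.002 0.006 0.611] -> 3 x [0.001 0.002 0.204]
```

>>> carry_out(motion="0 0 0.2 0 0 0 0; 0 0 0.2 0 0 0 0; 0 0 0.15 0 0 0 0; 0 0 0.04 0 0 0 0; 0 0 0.02 0 0 0 0; 0 0 0 0 0 0 0; 0 0 0 0 0 0 0")

```text
time: 12.42
tool_pos: [0.5518, 0.1686, 0.0194]
ee_rot: [3.141, -0.003, 0.274]
wrist_force: [-0.7, -1.4, -2.0]
width: 0.0254
finger_force: 30.0
```

>>> carry_out(motion="0 0 0.01 0 0 0 0; 0 0 0.008 0 0 0 0; 0 0 0 0 0 0 0; 0 0 0 0 0 0 0")

```text
time: 12.92
tool_pos: [0.5512, 0.1686, 0.0154]
ee_rot: [3.141, -0.001, 0.274]
wrist_force: [-2.7, -0.6, 6.3]
width: 0.0257
finger_force: 30.0
```

>>> carry_out(motion="0 0 0 0 0 0 0.7; 0 0 0 0 0 0 0.7; 0 0 0 0 0 0 0.7; 0 0 0 0 0 0 0.7; 0 0 -0.1 0 0 0 0.7; 0 0 -0.2 0 0 0 0.7; 0 0 -0.2 0 0 0 0.7; 0 0 0 0 0 0 0.7; 0 0 0 0 0 0 0.7")

```text
time: 14.05
tool_pos: [0.5501, 0.1683, 0.1132]
ee_rot: [3.142, 0.001, 0.274]
wrist_force: [-0.3, 0.7, -0.4]
width: 0.0658
finger_force: 0.0
```

Run:
```python
from h import *
s=snap('scene'); cv2.imwrite('pics/s1.png',cv2.resize(s['pixels'][100:330,100:360,::-1],None,fx=2.5,fy=2.5))
go((.593,-.1435,.12,.175),(.593,-.1435,.053,.175))
```

```text
now [0.5496 0.1682 0.1123] [-3.1414  0.0033  0.2738] w 0.0662 t 14.1 F [-0.1  0.7 -0.9]
  turn z 0.0472 -> 1 x 0.0472
  shift [-0.058  1.572 -0.039] -> 7 x [-0.008  0.225 -0.006]
  shift [0.    0.    0.335] -> 2 x [0.    0.    0.168]
```

View pics/s1.png

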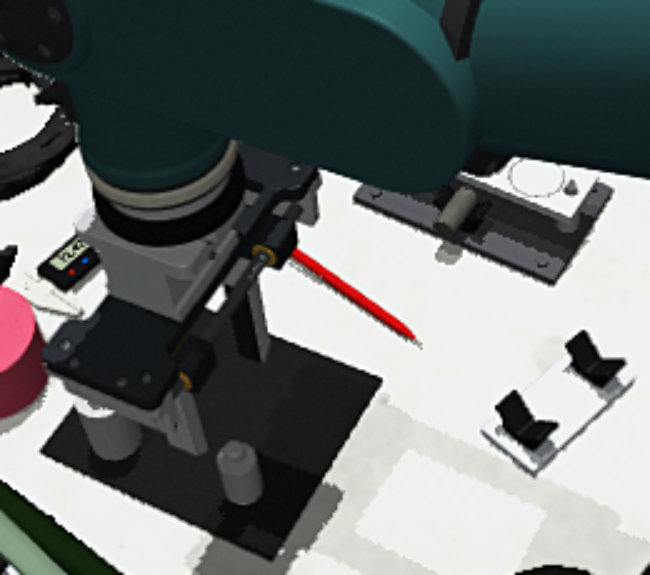

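Both weights stand upright on the mat (large near (110,435), small near (240,475)), well clear of its near half. On to the plate's fin.

>>> carry_out(motion="0 0 0 0 0 0.0472 0.7; -0.01 0.22 0 0 0 0 0.7; -0.01 0.22 0 0 0 0 0.7; -0.01 0.22 -0.02 0 0 0 0.7; -0.01 0.23 -0.02 0 0 0 0.7; -0.01 0.23 0 0 0 0 0.7; -0.01 0.23 0 0 0 0 0.6; 0 0.22 0 0 0 0 0.6; 0 0 0.15 0 0 0 0.6; 0 0 0.1 0 0 0 0.6; 0 0 0 0 0 0 0.6; 0 0 0 0 0 0 0.6")

```text
time: 15.6
tool_pos: [0.5934, -0.1427, 0.0719]
ee_rot: [-3.141, 0.001, 0.175]
wrist_force: [-0.5, 0.4, 1.3]
width: 0.0563
finger_force: 0.0
```

Run:
```python
from h import *
go((.593,-.1435,.053,.175))
w=snap('wrist','w2.png')
```

```text
now [ 0.5934 -0.1427  0.0719] [-3.1413e+00  8.0000e-04  1.7520e-01] w 0.0563 t 15.6 F [-0.5  0.4  1.3]
  turn z 0.0001 -> 1 x 0.0001
  shift [-0.003  0.004  0.095] -> 1 x [-0.003  0.004  0.095]
```

View pics/w2.png

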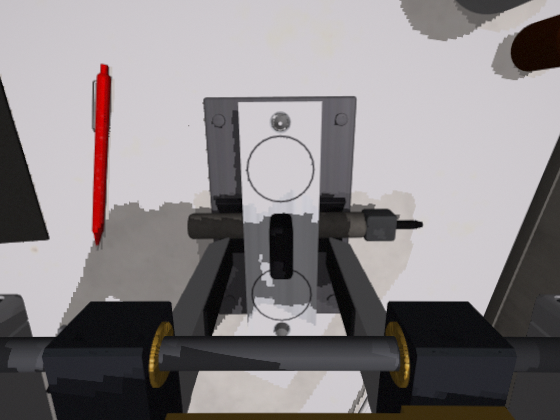

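Wrist view: both pin tips at (280,121) and (282,328), fin top around (281,240), all on the tool's centre line.

Run:
```python
from h import *
w=snap('wrist')
P=onz(w,[(280,120),(282,328)],.06);print(P.round(4),P.mean(0),np.linalg.norm(P[0]-P[1]),np.arctan2(*(P[0]-P[1])[[1,0]]))
P=onz(w,[(281,168),(282,294)],.048);print(P.round(4),P.mean(0),np.linalg.norm(P[0]-P[1]),np.arctan2(*(P[0]-P[1])[[1,0]]))
print(onz(w,[(190,226),(345,226),(366,226),(395,225)],.0275).round(4))
```

```text
[[ 0.6687 -0.1308  0.06  ]
 [ 0.5307 -0.1567  0.06  ]] [ 0.59968882 -0.1437292   0.06      ] 0.14048193509822857 0.1854128343587212
[[ 0.6393 -0.1367  0.048 ]
 [ 0.5497 -0.1534  0.048 ]] [ 0.5945136  -0.14503181  0.048     ] 0.0911393682484763 0.18421952367391226
[[ 0.5815 -0.079   0.0275]
 [ 0.6013 -0.1916  0.0275]
 [ 0.604  -0.2068  0.0275]
 [ 0.6085 -0.2276  0.0275]]
```

>>> carry_out(motion="0 0 0.09 0 0 0 0.6; 0 0 0 0 0 0 0.6; 0 0 0 0 0 0 0; 0 0 0 0 0 0 0; 0 0 0 0 0 0 0; 0 0 0 0 0 0 0; 0 0 0 0 0 0 0; 0 0 0 0 0 0 0; 0 0 0 0 0 0 0")

```text
time: 16.82
tool_pos: [0.5937, -0.1432, 0.0545]
ee_rot: [3.141, -0.0, 0.175]
wrist_force: [0.3, -1.3, -0.2]
width: 0.0137
finger_force: 30.0
```

Run:
```python
from h import *
o=readout.get_obs();print(o['finger_force'])
p=o['tool_pos'];a=o['ee_rot'][2]
go((p[0],p[1],.13,a),(.621,.1015,.13,.275),(.621,.1015,.02,.275))
```

```text
29.989021718502045
now [ 0.5937 -0.1432  0.0545] [ 3.1408e+00 -4.0000e-04  1.7490e-01] w 0.0137 t 16.82 F [ 0.3 -1.3 -0.2]
  shift [ 0.     0.    -0.378] -> 2 x [ 0.     0.    -0.189]
  turn z -0.0478 -> 1 x -0.0478
  shift [ 0.463 -1.14  -0.   ] -> 5 x [ 0.093 -0.228 -0.   ]
  shift [0.   0.   0.55] -> 3 x [0.    0.    0.183]
```

>>> carry_out(motion="0 0 -0.06 0 0 0 0; 0 0 -0.1 0 0 0 0; 0 0 -0.22 0 0 0 0; 0 0 0 0 0 -0.0478 0; 0.09 -0.2 0 0 0 0 0; 0.09 -0.2 0 0 0 0 0; 0.09 -0.2 0 0 0 0 0; 0.09 -0.2 0 0 0 0 0; 0.1 -0.2 0 0 0 0 0; 0 -0.14 0 0 0 0 0; 0 0 0 0 0 0 0; 0 0 0.2 0 0 0 0")

```text
time: 18.32
tool_pos: [0.6233, 0.1016, 0.0947]
ee_rot: [3.139, -0.009, 0.276]
wrist_force: [0.1, -0.0, -2.4]
width: 0.0138
finger_force: 30.0
```

Run:
```python
from h import *
o=readout.get_obs();print(o['finger_force'])
go((.621,.1015,.0195,.275))
```

```text
29.987914860248566
now [0.6233 0.1016 0.0947] [ 3.1391 -0.0094  0.2755] w 0.0138 t 18.32 F [ 0.1 -0.  -2.4]
  turn z 0.0003 -> 1 x 0.0003
  shift [-0.011 -0.002  0.376] -> 2 x [-0.006 -0.001  0.188]
```

>>> carry_out(motion="0 0 0.15 0 0 0 0; 0 0 0.14 0 0 0 0; 0 0 0.03 0 0 0 0; 0 0 0.02 0 0 0 0; 0 0 0 0 0 0 0; 0 0 0 0 0 0 0")

```text
time: 19.08
tool_pos: [0.6211, 0.1015, 0.0237]
ee_rot: [3.141, -0.002, 0.275]
wrist_force: [-1.1, -0.5, -1.9]
width: 0.0137
finger_force: 30.0
```

>>> carry_out(motion="0 0 0.015 0 0 0 0; 0 0 0.01 0 0 0 0; 0 0 0.005 0 0 0 0; 0 0 0 0 0 0 0; 0 0 0 0 0 0 0")

```text
time: 19.7
tool_pos: [0.6203, 0.1016, 0.0175]
ee_rot: [3.141, -0.001, 0.275]
wrist_force: [-3.2, -0.7, 6.3]
width: 0.0135
finger_force: 30.0
```

>>> carry_out(motion="0 0 0 0 0 0 0.5; 0 0 0 0 0 0 0.5; 0 0 0 0 0 0 0.5; 0 0 0 0 0 0 0.5; 0 0 -0.1 0 0 0 0.5; 0 0 -0.2 0 0 0 0.5; 0 0 -0.25 0 0 0 0.5; 0 0 -0.1 0 0 0 0.5; 0 0 0 0 0 0 0.5; 0 0 0 0 0 0 0.5")

```text
time: 20.95
tool_pos: [0.6196, 0.1015, 0.1455]
ee_rot: [-3.141, 0.001, 0.275]
wrist_force: [0.1, -1.0, -0.9]
width: 0.047
finger_force: 0.0
```

Run:
```python
from h import *
go((.593,-.1435,.148,.275),(.593,-.1435,.07,1.746))
```

```text
now [0.6196 0.1015 0.1455] [-3.1414e+00  1.3000e-03  2.7510e-01] w 0.047 t 20.95 F [ 0.1 -1.  -0.9]
  turn z 0.0001 -> 1 x 0.0001
  shift [-0.461  1.143 -0.012] -> 5 x [-0.092  0.229 -0.002]
  turn z -0.7024 -> 9 x -0.0780
  shift [0.   0.   0.39] -> 2 x [0.    0.    0.195]
```

>>> carry_out(motion="-0.09 0.22 0 0 0 0 0.5; -0.09 0.22 0 0 0 0 0.5; -0.09 0.23 0 0 0 0 0.5; -0.09 0.23 0 0 0 0 0.5; -0.1 0.24 0 0 0 0 0.5; 0 0 0 0 0 -0.08 0.5; 0 0 0 0 0 -0.08 0.5; 0 0 0 0 0 -0.08 0.5; 0 0 0 0 0 -0.08 0.5; 0 0 0 0 0 -0.08 0.5; 0 0 0 0 0 -0.08 0.5; 0 0 0 0 0 -0.08 0.5")

```text
time: 22.45
tool_pos: [0.5925, -0.1425, 0.1438]
ee_rot: [-3.137, -0.001, 1.453]
wrist_force: [-0.8, 0.2, -0.4]
width: 0.047
finger_force: 0.0
```

>>> carry_out(motion="0 0 0 0 0 -0.08 0.5; 0 0 0.1 0 0 -0.062 0.5; 0 0 0 0 0 0 0.5; 0 0 0 0 0 0 0.5; 0 0 0 0 0 0 0.5")

```text
time: 23.08
tool_pos: [0.5939, -0.1429, 0.1268]
ee_rot: [3.141, 0.0, 1.744]
wrist_force: [0.7, -0.7, 0.0]
width: 0.0471
finger_force: 0.0
```

Run:
```python
from h import *
go((.593,-.1435,.013,1.746))
w=snap('wrist','w3.png')
s=snap('scene'); cv2.imwrite('pics/s2.png',cv2.resize(s['pixels'][100:330,100:360,::-1],None,fx=2.5,fy=2.5))
```

```text
now [ 0.5939 -0.1429  0.1268] [3.1409e+00 4.0000e-04 1.7443e+00] w 0.0471 t 23.07 F [ 0.7 -0.7  0. ]
  turn z -0.0008 -> 1 x -0.0008
  shift [-0.002 -0.005  0.569] -> 3 x [-0.001 -0.002  0.19 ]
```

View pics/w3.png

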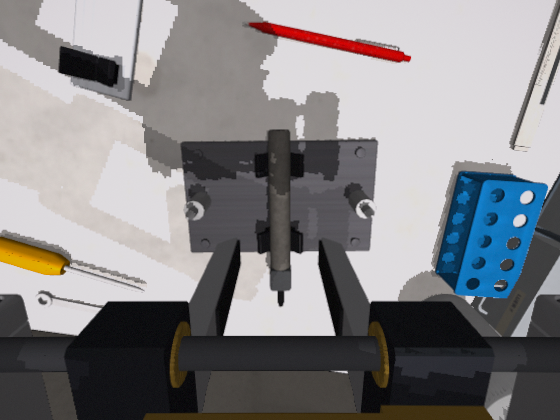

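Wrist view: the stone runs straight between the fingers, bar end (279,130), collar start (280,268); pins at (196,208) and (366,209).

Run:
```python
from h import *
w=snap('wrist')
P=onz(w,[(279,131),(280.5,267),(281,288)],.0275);print(P.round(4),np.linalg.norm(np.diff(P,axis=0),axis=1),P[:2].mean(0))
P=onz(w,[(195.5,208),(366.5,209)],.06);print(P.round(4),P.mean(0),np.linalg.norm(P[0]-P[1]),np.arctan2(*(P[1]-P[0])[[1,0]]))
```

```text
[[ 0.5822 -0.0803  0.0275]
 [ 0.6054 -0.2048  0.0275]
 [ 0.6098 -0.227   0.0275]] [0.12664778 0.02258638] [ 0.59379203 -0.14259434  0.0275    ]
[[ 0.5267 -0.1485  0.06  ]
 [ 0.6608 -0.1259  0.06  ]] [ 0.59376087 -0.13723874  0.06      ] 0.1360083783866383 0.166971106627093
```

>>> carry_out(motion="0 0 0.2 0 0 0 0.5; 0 0 0.2 0 0 0 0.5; 0 0 0.1 0 0 0 0.5; 0 0 0 0 0 0 0.5; 0 0 0 0 0 0 0.5")

```text
time: 23.85
tool_pos: [0.5946, -0.1432, 0.0278]
ee_rot: [3.139, 0.001, 1.745]
wrist_force: [0.2, -0.1, 0.3]
width: 0.0468
finger_force: 0.0
```

>>> carry_out(motion="0 0 0.04 0 0 0 0.5; 0 0 0.03 0 0 0 0.5; 0 0 0 0 0 0 0.5; 0 0 0 0 0 0 0; 0 0 0 0 0 0 0; 0 0 0 0 0 0 0; 0 0 0 0 0 0 0; 0 0 0 0 0 0 0; 0 0 0 0 0 0 0")

```text
time: 24.98
tool_pos: [0.5942, -0.1428, 0.0126]
ee_rot: [3.14, 0.0, 1.745]
wrist_force: [2.1, 1.0, 1.2]
width: 0.0185
finger_force: 30.0
```

Run:
```python
from h import *
o=readout.get_obs();print(o['finger_force'])
p=o['tool_pos'];a=o['ee_rot'][2]
go((p[0],p[1],.11,a),(.4267,-.0205,.11,a-.255),(.4267,-.0205,.013,a-.255))
s=snap('scene')
im=cv2.resize(s['pixels'][215:305,280:365,::-1],None,fx=6,fy=6,interpolation=cv2.INTER_CUBIC);cv2.imwrite('pics/st.png',im)
```

```text
29.995999932289124
now [ 0.5942 -0.1428  0.0126] [3.1402e+00 5.0000e-04 1.7455e+00] w 0.0185 t 24.98 F [2.1 1.  1.2]
  shift [ 0.     0.    -0.487] -> 2 x [ 0.     0.    -0.243]
  turn z 0.1218 -> 2 x 0.0609
  shift [ 0.543 -0.884 -0.   ] -> 5 x [ 0.109 -0.177 -0.   ]
  shift [0.    0.    0.485] -> 2 x [0.    0.    0.242]
```

View pics/st.png

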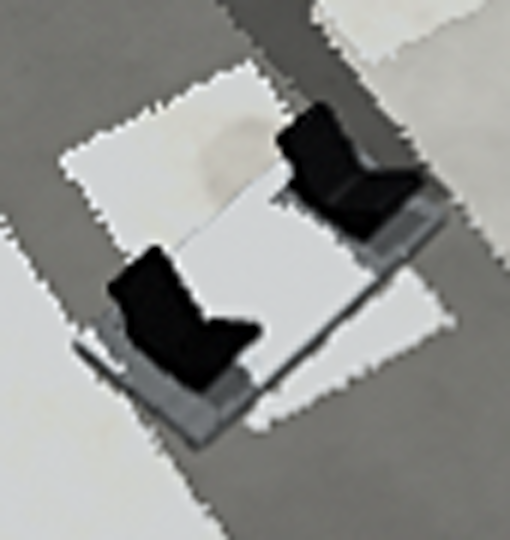

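Stand close-up: base corners at about (75,343), (200,438) and (450,207), saddles unobstructed; I check the centre with these.

Run:
```python
from h import *
s=snap('scene')
P=onz(s,(np.array([(75,340),(199,433),(448,203)])+.5)/6-.5+[280,215],.008)
print(P.round(4),np.linalg.norm(np.diff(P,axis=0),axis=1),(P[0]+P[2])/2, P[1]-P[2])
```

```text
[[ 0.4563  0.0307  0.008 ]
 [ 0.41    0.0327  0.008 ]
 [ 0.4002 -0.077   0.008 ]] [0.04629496 0.11012792] [ 0.42824756 -0.02314209  0.008     ] [0.00978881 0.10969201 0.        ]
```

>>> carry_out(motion="0 0 -0.05 0 0 0 0; 0 0 -0.15 0 0 0 0; 0 0 -0.28 0 0 0 0; 0 0 0 0 0 0.061 0; 0 0 0 0 0 0.061 0; 0.11 -0.17 0 0 0 0 0; 0.11 -0.18 0 0 0 0 0; 0.11 -0.18 0 0 0 0 0; 0.11 -0.18 0 0 0 0 0; 0.11 -0.18 0 0 0 0 0; 0 0 0 0 0 0 0; 0 0 0 0 0 0 0")

```text
time: 26.58
tool_pos: [0.4253, -0.0192, 0.1087]
ee_rot: [3.141, 0.001, 1.49]
wrist_force: [0.4, 0.1, -0.9]
width: 0.018
finger_force: 30.0
```

Run:
```python
from h import *
o=readout.get_obs();print(o['finger_force'])
go((.4267,-.0203,.014,1.49))
w=snap('wrist','w4.png')
```

```text
29.98955637216568
now [ 0.4253 -0.0192  0.1087] [3.1408e+00 8.0000e-04 1.4898e+00] w 0.018 t 26.57 F [ 0.4  0.1 -0.9]
  turn z -0.0001 -> 1 x -0.0001
  shift [-0.005  0.007  0.474] -> 2 x [-0.002  0.004  0.237]
```

View pics/w4.png

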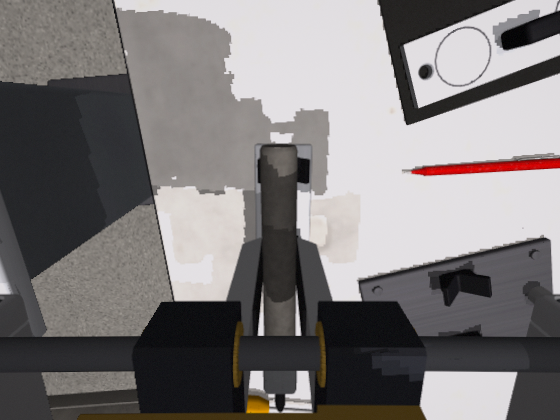

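Wrist view: stone held straight, far saddle arms span columns 258–310 near row 168, base far corners (255,143),(312,143).

Run:
```python
from h import *
w=snap('wrist')
P=onz(w,[(255.5,144),(312,144)],.008);print(P.round(4),P.mean(0),np.linalg.norm(P[0]-P[1]))
P=onz(w,[(258,165),(310,168)],.032);print(P.round(4),P.mean(0),np.linalg.norm(P[0]-P[1]))
print('pred y=+.055', np.array([.4267,-.0203])+.055*np.array([.0806,.9967]))
```

```text
[[0.4093 0.0347 0.008 ]
 [0.4574 0.0307 0.008 ]] [0.43333941 0.0327217  0.008     ] 0.04822637922954207
[[0.4115 0.0206 0.032 ]
 [0.4526 0.0148 0.032 ]] [0.43205021 0.01767172 0.032     ] 0.041490162587516526
pred y=+.055 [0.431133  0.0345185]
```

>>> carry_out(motion="-0.01 0.012 0 0 0 0 0; 0 0 0.15 0 0 0 0; 0 0 0.15 0 0 0 0; 0 0 0.1 0 0 0 0; 0 0 0.03 0 0 0 0; 0 0 0.02 0 0 0 0; 0 0 0 0 0 0 0; 0 0 0 0 0 0 0")

```text
time: 27.68
tool_pos: [0.428, -0.0212, 0.0191]
ee_rot: [3.14, 0.0, 1.49]
wrist_force: [0.2, 0.8, -2.3]
width: 0.0185
finger_force: 30.0
```

>>> carry_out(motion="0 0 0.015 0 0 0 0; 0 0 0.01 0 0 0 0; 0 0 0.005 0 0 0 0; 0 0 0 0 0 0 0; 0 0 0 0 0 0 0")

```text
time: 28.3
tool_pos: [0.428, -0.0211, 0.0128]
ee_rot: [3.14, 0.0, 1.49]
wrist_force: [1.1, -0.2, 1.6]
width: 0.0179
finger_force: 30.0
```

>>> carry_out(motion="0 0 0 0 0 0 0.5; 0 0 0 0 0 0 0.5; 0 0 0 0 0 0 0.5; 0 0 0 0 0 0 0.5; 0 0 -0.05 0 0 0 0.5; 0 0 -0.15 0 0 0 0.5; 0 0 -0.25 0 0 0 0.5; 0 0 -0.25 0 0 0 0.5; 0 0 0 0 0 0 0.5; 0 0 0 0 0 0 0.5")

```text
time: 29.55
tool_pos: [0.4271, -0.021, 0.1522]
ee_rot: [3.141, 0.0, 1.49]
wrist_force: [-0.2, -0.2, -0.8]
width: 0.0471
finger_force: 0.0
```

Run:
```python
from h import *
go((.6203,.1016,.148,1.49),(.6203,.1016,.06,.275))
w=snap('wrist','w5.png')
```

```text
now [ 0.4271 -0.021   0.1522] [3.1415e+00 1.0000e-04 1.4899e+00] w 0.0471 t 29.55 F [-0.2 -0.2 -0.8]
  turn z -0.0001 -> 1 x -0.0001
  shift [0.689 0.914 0.021] -> 5 x [0.138 0.183 0.004]
  turn z 0.5801 -> 7 x 0.0829
  shift [0.   0.   0.44] -> 2 x [0.   0.   0.22]
```

View pics/w5.png

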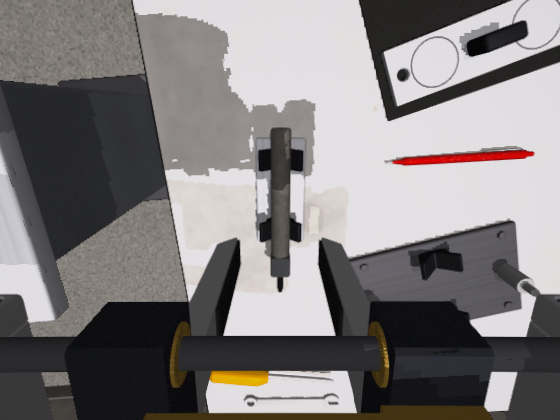

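Stone lies across both saddles (rows 158 and 229), bar from row 128 to 256, on the stand's centre line. Now fetch the plate at its recorded grip pose.

>>> carry_out(motion="0.14 0.18 0 0 0 0 0.5; 0.14 0.18 0 0 0 0 0.5; 0.14 0.18 0 0 0 0 0.5; 0.14 0.18 0 0 0 0 0.5; 0.13 0.19 0 0 0 0 0.5; 0 0 0 0 0 0.08 0.5; 0 0 0 0 0 0.08 0.5; 0 0 0 0 0 0.08 0.5; 0 0 0 0 0 0.08 0.5; 0 0 0 0 0 0.08 0.5; 0 0 0 0 0 0.08 0.5; 0 0 0 0 0 0.08 0.5")

```text
time: 31.1
tool_pos: [0.6185, 0.1017, 0.1495]
ee_rot: [-3.141, 0.005, 0.311]
wrist_force: [-0.5, 0.2, -0.2]
width: 0.0472
finger_force: 0.0
```

>>> carry_out(motion="0 0 0.1 0 0 0.02 0.5; 0 0 0 0 0 0 0.5; 0 0 0 0 0 0 0.5; 0 0 0 0 0 0 0.5")

```text
time: 31.6
tool_pos: [0.6201, 0.1018, 0.1328]
ee_rot: [3.141, -0.001, 0.275]
wrist_force: [-0.3, -0.3, 0.3]
width: 0.0469
finger_force: 0.0
```

Run:
```python
from h import *
go((.6203,.1016,.0175,.275))
```

```text
now [0.6201 0.1018 0.1328] [ 3.1413e+00 -7.0000e-04  2.7550e-01] w 0.0469 t 31.6 F [-0.3 -0.3  0.3]
  turn z 0.0002 -> 1 x 0.0002
  shift [0.001 0.001 0.576] -> 3 x [0.    0.    0.192]
```

>>> carry_out(motion="0 0 0.2 0 0 0 0.5; 0 0 0.2 0 0 0 0.5; 0 0 0.1 0 0 0 0.5; 0 0 0.06 0 0 0 0.5; 0 0 0.012 0 0 0 0.5; 0 0 0 0 0 0 0.5; 0 0 0 0 0 0 0; 0 0 0 0 0 0 0; 0 0 0 0 0 0 0; 0 0 0 0 0 0 0; 0 0 0 0 0 0 0; 0 0 0 0 0 0 0")

```text
time: 33.1
tool_pos: [0.6199, 0.1017, 0.018]
ee_rot: [3.141, -0.0, 0.275]
wrist_force: [0.2, -0.4, 1.1]
width: 0.0136
finger_force: 30.0
```

Run:
```python
from h import *
o=readout.get_obs();print(o['finger_force'])
p=o['tool_pos'];a=o['ee_rot'][2]
go((p[0],p[1],.14,a),(.5937,-.1432,.14,.175),(.5937,-.1432,.08,.175))
```

```text
29.999855160713196
now [0.6199 0.1017 0.018 ] [ 3.1413e+00 -2.0000e-04  2.7510e-01] w 0.0136 t 33.1 F [ 0.2 -0.4  1.1]
  shift [ 0.    0.   -0.61] -> 3 x [ 0.     0.    -0.203]
  turn z 0.0478 -> 1 x 0.0478
  shift [-0.342  1.183 -0.   ] -> 5 x [-0.068  0.237 -0.   ]
  shift [0.  0.  0.3] -> 2 x [0.   0.   0.15]
```

>>> carry_out(motion="0 0 -0.1 0 0 0 0; 0 0 -0.2 0 0 0 0; 0 0 -0.21 0 0 0 0; 0 0 -0.1 0 0 0.0478 0; -0.07 0.2 0 0 0 0 0; -0.07 0.2 0 0 0 0 0; -0.07 0.2 0 0 0 0 0; -0.07 0.2 0 0 0 0 0; -0.06 0.2 0 0 0 0 0; 0 0.18 0 0 0 0 0; 0 0 0.1 0 0 0 0; 0 0 0 0 0 0 0")

```text
time: 34.6
tool_pos: [0.5925, -0.1423, 0.1183]
ee_rot: [-3.139, 0.004, 0.174]
wrist_force: [0.2, 0.1, -2.5]
width: 0.0137
finger_force: 30.0
```

>>> carry_out(motion="0 0 0.15 0 0 0 0; 0 0 0.1 0 0 0 0; 0 0 0 0 0 0 0; 0 0 0 0 0 0 0")

```text
time: 35.1
tool_pos: [0.5947, -0.142, 0.0715]
ee_rot: [3.141, -0.002, 0.176]
wrist_force: [0.3, -0.3, -1.8]
width: 0.014
finger_force: 30.0
```

Run:
```python
from h import *
o=readout.get_obs();print(o['finger_force'])
go((.5935,-.1432,.082,.175),(.5935,-.1432,.055,.175))
d=snap('side');im=d['pixels'][215:330,260:440,::-1];cv2.imwrite('pics/d1.png',cv2.resize(im,None,fx=4,fy=4,interpolation=cv2.INTER_CUBIC))
```

```text
29.99912738800049
now [ 0.5947 -0.142   0.0715] [ 3.1411e+00 -1.7000e-03  1.7560e-01] w 0.014 t 35.1 F [ 0.3 -0.3 -1.8]
  turn z 0.0003 -> 1 x 0.0003
  shift [-0.007  0.005 -0.052] -> 1 x [-0.007  0.005 -0.052]
  shift [0.    0.    0.135] -> 1 x [0.    0.    0.135]
```

View pics/d1.png

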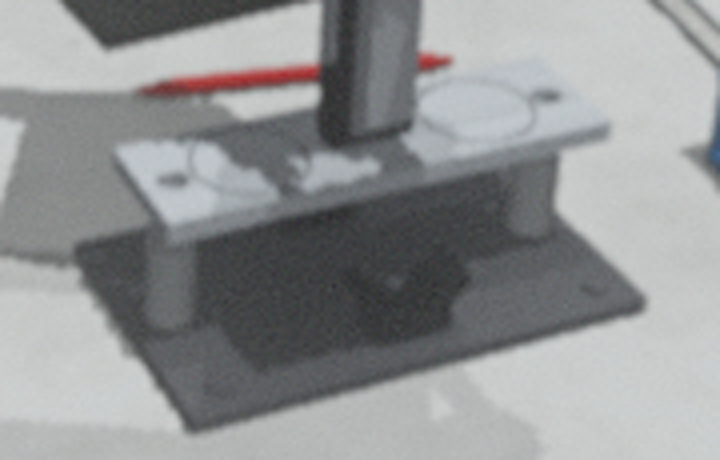

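The holes sit over the pins (plate already at tip height, no force). I correct the 1.5 mm offset and lower gently.

>>> carry_out(motion="-0.006 0.005 0 0 0 0 0; 0 0 0.02 0 0 0 0; 0 0 0.02 0 0 0 0; 0 0 0.015 0 0 0 0; 0 0 0 0 0 0 0; 0 0 0 0 0 0 0")

```text
time: 35.9
tool_pos: [0.593, -0.1436, 0.0589]
ee_rot: [3.142, -0.0, 0.175]
wrist_force: [-0.8, 1.2, -2.8]
width: 0.0139
finger_force: 30.0
```

>>> carry_out(motion="0 0 0.01 0 0 0 0; 0 0 0.008 0 0 0 0; 0 0 0.004 0 0 0 0; 0 0 0 0 0 0 0; 0 0 0 0 0 0 0")

```text
time: 36.52
tool_pos: [0.593, -0.1436, 0.0551]
ee_rot: [3.141, -0.0, 0.175]
wrist_force: [-1.5, 0.5, 1.5]
width: 0.0138
finger_force: 30.0
```

>>> carry_out(motion="0 0 0 0 0 0 0.6; 0 0 0 0 0 0 0.6; 0 0 0 0 0 0 0.6; 0 0 0 0 0 0 0.6; 0 0 -0.1 0 0 0 0.7; 0 0 -0.15 0 0 0 0.7; 0 0 -0.15 0 0 0 0.7; 0 0 0 0 0 0 0.7; 0 0 0 0 0 0 0.7")

```text
time: 37.65
tool_pos: [0.5924, -0.1434, 0.1331]
ee_rot: [-3.141, 0.002, 0.175]
wrist_force: [0.1, 0.2, -0.9]
width: 0.0656
finger_force: 0.0
```

Run:
```python
from h import *
go((.6457,.1976,.13,.275))
w=snap('wrist','w6.png')
```

```text
now [ 0.5924 -0.1434  0.1331] [-3.1408e+00  1.6000e-03  1.7500e-01] w 0.0656 t 37.65 F [ 0.1  0.2 -0.9]
  turn z -0.0478 -> 1 x -0.0478
  shift [ 0.72  -1.569  0.016] -> 7 x [ 0.103 -0.224  0.002]
```

View pics/w6.png

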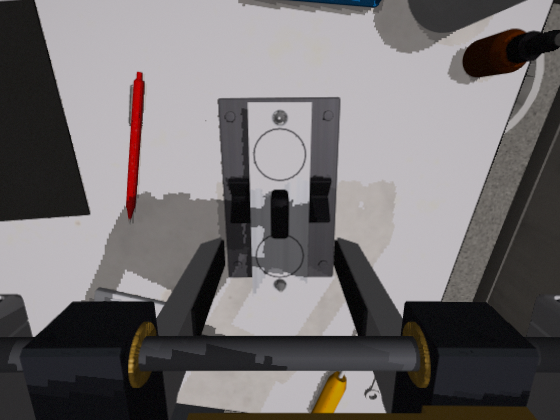

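Plate lies level with both pins (280,118),(280,285) through its holes. Back for the large weight.

>>> carry_out(motion="0 0 0 0 0 -0.0478 0.7; 0.1 -0.2 0 0 0 0 0.7; 0.1 -0.22 0 0 0 0 0.7; 0.1 -0.22 0 0 0 0 0.7; 0.1 -0.22 0 0 0 0 0.7; 0.1 -0.23 0 0 0 0 0.7; 0.11 -0.24 0 0 0 0 0.7; 0.11 -0.24 0 0 0 0 0.7; 0 0 0 0 0 0 0.7; 0 0 0 0 0 0 0.7")

```text
time: 38.95
tool_pos: [0.6454, 0.1971, 0.1325]
ee_rot: [3.141, 0.003, 0.275]
wrist_force: [0.3, 0.2, 0.2]
width: 0.0657
finger_force: 0.0
```

Run:
```python
from h import *
go((.6457,.1976,.0175,.275))
```

```text
now [0.6454 0.1971 0.1325] [3.1409 0.0033 0.2753] w 0.0657 t 38.95 F [0.3 0.2 0.2]
  turn z 0.0001 -> 1 x 0.0001
  shift [ 0.002 -0.002  0.575] -> 3 x [ 0.001 -0.001  0.192]
```

>>> carry_out(motion="0 0 0.2 0 0 0 0.7; 0 0 0.2 0 0 0 0.7; 0 0 0.12 0 0 0 0.7; 0 0 0.05 0 0 0 0.7; 0 0 0 0 0 0 0.7; 0 0 0 0 0 0 0; 0 0 0 0 0 0 0; 0 0 0 0 0 0 0; 0 0 0 0 0 0 0; 0 0 0 0 0 0 0; 0 0 0 0 0 0 0")

```text
time: 40.33
tool_pos: [0.6466, 0.1981, 0.0213]
ee_rot: [-3.141, -0.001, 0.275]
wrist_force: [-0.3, 0.3, 3.6]
width: 0.0354
finger_force: 30.0
```

Run:
```python
from h import *
o=readout.get_obs();print(o['finger_force'])
p=o['tool_pos'];a=o['ee_rot'][2]
go((p[0],p[1],.15,a),(.6368,-.1368,.15,.175),(.6368,-.1368,p[2]+.05,.175))
```

```text
30.000725984573364
now [0.6466 0.1981 0.0213] [-3.1414e+00 -1.3000e-03  2.7530e-01] w 0.0354 t 40.33 F [-0.3  0.3  3.6]
  shift [ 0.     0.    -0.644] -> 3 x [ 0.     0.    -0.215]
  turn z 0.0479 -> 1 x 0.0479
  shift [-0.34  1.64 -0.  ] -> 7 x [-0.049  0.234 -0.   ]
  shift [0.    0.    0.394] -> 2 x [0.    0.    0.197]
```

>>> carry_out(motion="0 0 -0.1 0 0 0 0; 0 0 -0.25 0 0 0 0; 0 0 -0.28 0 0 0 0; 0 0 0 0 0 0.0479 0; -0.05 0.22 0 0 0 0 0; -0.05 0.23 0 0 0 0 0; -0.05 0.23 0 0 0 0 0; -0.05 0.24 0 0 0 0 0; -0.05 0.24 0 0 0 0 0; -0.05 0.24 0 0 0 0 0; -0.04 0.23 0 0 0 0 0; 0 0 0 0 0 0 0")

```text
time: 41.82
tool_pos: [0.6346, -0.1393, 0.1452]
ee_rot: [3.141, 0.003, 0.169]
wrist_force: [-0.1, 0.1, -5.0]
width: 0.0357
finger_force: 30.0
```

Run:
```python
from h import *
go((.6373,-.1363,.072,.175))
```

```text
now [ 0.6346 -0.1393  0.1452] [3.141  0.0033 0.1691] w 0.0357 t 41.83 F [-0.1  0.1 -5. ]
  turn z -0.0028 -> 1 x -0.0028
  shift [ 0.016 -0.013  0.366] -> 2 x [ 0.008 -0.006  0.183]
```

>>> carry_out(motion="0.015 -0.01 0 0 0 -0.0028 0; 0 0 0.18 0 0 0 0; 0 0 0.14 0 0 0 0; 0 0 0.03 0 0 0 0; 0 0 0 0 0 0 0; 0 0 0 0 0 0 0")

```text
time: 42.58
tool_pos: [0.6399, -0.1325, 0.0787]
ee_rot: [3.14, -0.003, 0.181]
wrist_force: [0.0, 0.1, -5.7]
width: 0.0356
finger_force: 30.0
```

Run:
```python
from h import *
go((.6373,-.1363,.0665,.175))
```

```text
now [ 0.6399 -0.1325  0.0787] [ 3.1399 -0.0033  0.1814] w 0.0356 t 42.58 F [ 0.   0.1 -5.7]
  turn z 0.0030 -> 1 x 0.0030
  shift [-0.016  0.016  0.061] -> 1 x [-0.016  0.016  0.061]
```

>>> carry_out(motion="0 0 0.03 0 0 0 0; 0 0 0 0 0 0 0; 0 0 0 0 0 0 0; 0 0 0 0 0 0 0")

```text
time: 43.08
tool_pos: [0.6387, -0.1328, 0.0707]
ee_rot: [3.141, -0.0, 0.181]
wrist_force: [-0.3, -0.1, -5.2]
width: 0.0357
finger_force: 30.0
```

Run:
```python
from h import *
go((.6373,-.1363,.0665,.175))
```

```text
now [ 0.6387 -0.1328  0.0707] [ 3.1414e+00 -3.0000e-04  1.8050e-01] w 0.0357 t 43.08 F [-0.3 -0.1 -5.2]
  turn z 0.0026 -> 1 x 0.0026
  shift [-0.01   0.016  0.021] -> 1 x [-0.01   0.016  0.021]
```

>>> carry_out(motion="-0.01 0.016 0 0 0 0.0026 0; 0 0 0.01 0 0 0 0; 0 0 0.008 0 0 0 0; 0 0 0 0 0 0 0; 0 0 0 0 0 0 0; 0 0 0 0 0 0 0")

```text
time: 43.82
tool_pos: [0.6373, -0.1361, 0.067]
ee_rot: [3.141, -0.0, 0.175]
wrist_force: [-0.8, -0.3, -3.9]
width: 0.036
finger_force: 30.0
```

>>> carry_out(motion="0 0 0.004 0 0 0 0; 0 0 0 0 0 0 0; 0 0 0 0 0 0 0")

```text
time: 44.2
tool_pos: [0.6373, -0.1362, 0.0663]
ee_rot: [3.141, -0.0, 0.175]
wrist_force: [-1.0, 0.4, -4.2]
width: 0.0359
finger_force: 30.0
```

>>> carry_out(motion="0 0 0.006 0 0 0 0; 0 0 0 0 0 0 0; 0 0 0 0 0 0 0; 0 0 0 0 0 0 0")

```text
time: 44.7
tool_pos: [0.6374, -0.1362, 0.0662]
ee_rot: [3.141, -0.001, 0.175]
wrist_force: [-3.2, 1.7, 5.2]
width: 0.0356
finger_force: 30.0
```

Seated (force went from −4 to +5 N at the predicted height). Release, rise, then to the small weight.

>>> carry_out(motion="0 0 0 0 0 0 0.7; 0 0 0 0 0 0 0.7; 0 0 0 0 0 0 0.7; 0 0 0 0 0 0 0.7; 0 0 -0.1 0 0 0 0.7; 0 0 -0.2 0 0 0 0.7; 0 0 -0.1 0 0 0 0.7; 0 0 0 0 0 0 0.7; 0 0 0 0 0 0 0.7")

```text
time: 45.82
tool_pos: [0.6369, -0.1361, 0.1445]
ee_rot: [-3.141, 0.001, 0.175]
wrist_force: [0.2, 1.2, -0.9]
width: 0.0659
finger_force: 0.0
```

Run:
```python
from h import *
go((.5512,.1686,.14,.275))
```

```text
now [ 0.6369 -0.1361  0.1445] [-3.1414e+00  6.0000e-04  1.7520e-01] w 0.0659 t 45.83 F [ 0.2  1.2 -0.9]
  turn z -0.0477 -> 1 x -0.0477
  shift [ 1.000e-03 -1.583e+00  2.200e-02] -> 7 x [ 0.    -0.226  0.003]
```

>>> carry_out(motion="0 0 0 0 0 -0.0477 0.7; 0 -0.22 0 0 0 0 0.7; 0 -0.22 0 0 0 0 0.7; 0 -0.22 0 0 0 0 0.7; 0 -0.23 0 0 0 0 0.7; 0 -0.23 0 0 0 0 0.7; 0 -0.23 0 0 0 0 0.7; 0 -0.23 0 0 0 0 0.7; 0 0 0.15 0 0 0 0.7; 0 0 0 0 0 0 0.7; 0 0 0 0 0 0 0.7; 0 0 0 0 0 0 0.7")

```text
time: 47.32
tool_pos: [0.5522, 0.1674, 0.1159]
ee_rot: [3.141, -0.002, 0.274]
wrist_force: [0.3, -0.4, -0.1]
width: 0.0658
finger_force: 0.0
```

Run:
```python
from h import *
go((.5512,.1686,.017,.275))
```

```text
now [0.5522 0.1674 0.1159] [ 3.1414e+00 -1.6000e-03  2.7390e-01] w 0.0658 t 47.33 F [ 0.3 -0.4 -0.1]
  turn z -0.0005 -> 1 x -0.0005
  shift [-0.003 -0.007  0.494] -> 2 x [-0.001 -0.003  0.247]
```

>>> carry_out(motion="-0.003 -0.007 0.2 0 0 0 0.7; 0 0 0.2 0 0 0 0.7; 0 0 0.09 0 0 0 0.7; 0 0 0 0 0 0 0.7; 0 0 0 0 0 0 0; 0 0 0 0 0 0 0; 0 0 0 0 0 0 0; 0 0 0 0 0 0 0; 0 0 0 0 0 0 0; 0 0 0 0 0 0 0; 0 0 0 0 0 0 0")

```text
time: 48.7
tool_pos: [0.5507, 0.169, 0.0173]
ee_rot: [3.141, -0.001, 0.275]
wrist_force: [-0.6, -1.1, 2.7]
width: 0.0253
finger_force: 30.0
```

Run:
```python
from h import *
o=readout.get_obs();print(o['finger_force'])
p=o['tool_pos'];a=o['ee_rot'][2]
go((p[0],p[1],.16,a),(.549,-.152,.16,.175),(.549,-.152,p[2]+.055,.175))
```

```text
30.00057488679886
now [0.5507 0.169  0.0173] [ 3.1411e+00 -6.0000e-04  2.7500e-01] w 0.0253 t 48.7 F [-0.6 -1.1  2.7]
  shift [ 0.     0.    -0.714] -> 3 x [ 0.     0.    -0.238]
  turn z 0.0478 -> 1 x 0.0478
  shift [-0.288  1.579 -0.   ] -> 7 x [-0.041  0.226 -0.   ]
  shift [0.    0.    0.439] -> 2 x [0.    0.    0.219]
```

>>> carry_out(motion="0 0 -0.15 0 0 0 0; 0 0 -0.28 0 0 0 0; 0 0 -0.28 0 0 0 0; 0 0 0 0 0 0.0478 0; -0.04 0.22 0 0 0 0 0; -0.04 0.22 0 0 0 0 0; -0.04 0.22 0 0 0 0 0; -0.04 0.23 0 0 0 0 0; -0.04 0.23 0 0 0 0 0; -0.04 0.23 0 0 0 0 0; -0.04 0.23 0 0 0 0 0; 0 0 0 0 0 0 0")

```text
time: 50.2
tool_pos: [0.5494, -0.1545, 0.1573]
ee_rot: [-3.141, 0.002, 0.17]
wrist_force: [0.1, 1.0, -1.6]
width: 0.025
finger_force: 30.0
```

>>> carry_out(motion="0 0 0.15 0 0 0 0; 0 0 0.15 0 0 0 0; 0 0 0.05 0 0 0 0; 0 0 0 0 0 0 0; 0 0 0 0 0 0 0; 0 0 0 0 0 0 0; 0 0 0 0 0 0 0; 0 0 0 0 0 0 0")

```text
time: 51.2
tool_pos: [0.5504, -0.1519, 0.0893]
ee_rot: [3.141, -0.001, 0.175]
wrist_force: [-0.3, 0.0, -1.8]
width: 0.0252
finger_force: 30.0
```

Run:
```python
from h import *
go((.549,-.152,.064,.175))
```

```text
now [ 0.5504 -0.1519  0.0893] [ 3.1411e+00 -6.0000e-04  1.7490e-01] w 0.0252 t 51.2 F [-0.3  0.  -1.8]
  turn z -0.0000 -> 1 x -0.0000
  shift [-0.007 -0.001  0.126] -> 1 x [-0.007 -0.001  0.126]
```

>>> carry_out(motion="-0.007 0 0.08 0 0 0 0; 0 0 0.04 0 0 0 0; 0 0 0.006 0 0 0 0; 0 0 0 0 0 0 0; 0 0 0 0 0 0 0; 0 0 0 0 0 0 0")

```text
time: 51.95
tool_pos: [0.549, -0.1521, 0.0639]
ee_rot: [3.141, -0.0, 0.175]
wrist_force: [0.7, -0.3, -3.1]
width: 0.0255
finger_force: 30.0
```

>>> carry_out(motion="0 0 0.006 0 0 0 0; 0 0 0.004 0 0 0 0; 0 0 0 0 0 0 0; 0 0 0 0 0 0 0; 0 0 0 0 0 0 0")

```text
time: 52.58
tool_pos: [0.549, -0.1521, 0.0622]
ee_rot: [3.141, -0.0, 0.175]
wrist_force: [-1.6, 1.3, 3.8]
width: 0.0253
finger_force: 30.0
```

Contact at the predicted height; release and rise, then swing clear for a check.

>>> carry_out(motion="0 0 0 0 0 0 0.7; 0 0 0 0 0 0 0.7; 0 0 0 0 0 0 0.7; 0 0 0 0 0 0 0.7; 0 0 -0.1 0 0 0 0.7; 0 0 -0.2 0 0 0 0.7; 0 0 -0.25 0 0 0 0.7; 0 0 -0.15 0 0 0 0.7; -0.15 0.15 0 0 0 0 0.7; -0.15 0.15 0 0 0 0 0.7; -0.15 0.15 0 0 0 0 0.7; 0 0 0 0 0 0 0.7")

```text
time: 54.08
tool_pos: [0.4746, -0.2583, 0.2017]
ee_rot: [3.141, 0.0, 0.171]
wrist_force: [-0.5, 1.2, -0.5]
width: 0.0657
finger_force: 0.0
```

Run:
```python
from h import *
o=readout.get_obs();print(o['tool_pos'],o['finger_force'])
d=snap('scene')
cv2.imwrite('pics/end.png',cv2.resize(d['pixels'][115:295,225:365,::-1],None,fx=3.3,fy=3.3,interpolation=cv2.INTER_CUBIC))
```

```text
[ 0.47461886 -0.25828818  0.2017196 ] 0.0
```

View pics/end.png

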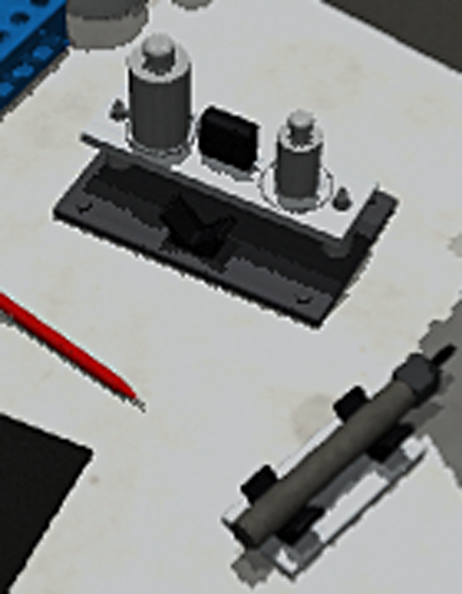

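The end picture matches the start: knob tops are at (158,42) and (302,117), against (159,43) and (302,118) before. The plate is home and the stone lies in both stand saddles.

>>> carry_out(motion="0 0 0 0 0 0 0.7; 0 0 0 0 0 0 0.7; 0 0 0 0 0 0 0.7; 0 0 0 0 0 0 0.7")

```text
time: 54.62
tool_pos: [0.4762, -0.2559, 0.2016]
ee_rot: [-3.142, 0.0, 0.176]
wrist_force: [-0.6, -0.3, -0.2]
width: 0.0654
finger_force: 0.0
```

```bash
python3 -c "
from bench import robot
print(robot.close_job())"
```

```text
the job is handed in; nothing more can be done
None
```

The job is handed in at about 55 s on the robot's clock: the final picture shows the stone in the drying stand, the plate home on its pins and both weights back on their seats; the hand-in returned no verdict.

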